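# Slide the instrument neck out over the carving bench's end and hold it down

## Task

The neck blank lies across the low carving bench. Turn it so that it lies flat along the batten, one long side against it and the thick heel pointing out over the end of the bench beside the batten, far enough back that it rests there by itself; then slide it out along the batten until the pencil line across it is right over the edge of that end, so that the heel hangs clear for rasping. Out there it would tip, so keep it from tipping and finish while still holding it: flat on the bench, against the batten, line on the edge, nothing else propping it, and the other things on the table left alone.

Things in the scene. Friction and masses are not known exactly. Their poses are not given: they have to be found in the camera images.
- riser: Low carving bench of pale wood, fixed on the table: slab 400 (x) x 280 (y) mm, flat top at height 90 mm, on two runners 340 mm long in y. Origin: centre of its underside, on the table. +x points outward to the outer end (edge at x = 200 mm), z up. On its top a plywood batten, 10 mm high, spans x = 85 to 195, y = 62 to 92 mm; its guiding face, at y = 62, looks to -y.
- riser_edge (a point): Point on the top edge of the bench's outer end (bench x = +200, y = +34, height 90 mm): where the middle of the pencil line belongs. Axes as the bench's.
- neck: Loose neck blank, brown wood, 0.4 to 0.8 kg: shaft 340 (x) x 56 (y) x 26 mm (z); on its +x end a heel of three glued layers, each 18 mm thick and 56 wide, 90, 75 and 60 mm long, flush at the end (80 mm high in all). Origin: middle of the flat underside, below the line; +x to the heel, z up. Centre of mass at x = +41 mm. Starts on the bench, heel up, crosswise to the batten.
- neck_line (a point): Middle of the dark pencil line (4 mm wide) drawn straight across the blank at half its length, on the shaft's top, 26 mm above the underside.
- neck_heel (a point): Middle of the bottom edge of the blank's heel end, 170 mm from the line.
- sander: Bystander, loose: cork sanding block 100 x 55 x 34 mm lying on the bench near the side away from the batten. Origin: centre of its underside.
- bowl: Bystander, loose: clay bowl, 116 mm across, 48 mm high, on the table beyond the bench's outer end. Origin: centre of its underside.
- pegcup: Bystander, loose: white cup 66 mm across, 60 mm high with wooden tuning pegs sticking out to 97 mm, on the table by the bench's batten side. Origin: centre of its underside.
- rasp: Bystander, loose: rasp with wooden handle, 320 mm long, 30 mm high, on the table to the robot's right. Origin: under the middle of its length.
- brush: Bystander, loose: bench brush 170 x 50 x 42 mm with yellow bristles, on the table to the robot's left. Origin: centre of its underside.
- glue: Bystander, loose: white glue bottle 52 mm across, 135 mm high, on the table to the left, beyond the bench. Origin: centre of its underside.

How it is judged (in metres and radians):
On the way, in this order (a step that is already met when the one before it is completed fails the run):
1. The blank lies flat on the bench, one long side against the batten, heel outward, the line still more than 40 mm inside the outer edge (where it can lie by itself) (angle between neck's own z axis and vertical below 0.045 rad and z of neck in the frame of riser below 0.0945 m and y of neck_line in the frame of riser between 0.027 and 0.04 m and angle between the x axis of neck and the x axis of riser, either way round below 0.05 rad and contact force between neck and riser above 1 N and x of neck_heel in the frame of riser above 0.15 m and x of neck_line in the frame of riser below 0.16 m), for 0.2 s.
2. It is slid outward along the batten, flat on the bench: it passes with the line 35 to 8 mm inside the edge (angle between neck's own z axis and vertical below 0.045 rad and z of neck in the frame of riser below 0.0945 m and y of neck_line in the frame of riser between 0.024 and 0.04 m and angle between the x axis of neck and the x axis of riser, either way round below 0.05 rad and contact force between neck and riser above 1 N and x of neck_heel in the frame of riser above 0.3 m and x of neck_line in the frame of riser between 0.165 and 0.192 m).
At the end, for the whole second after the job is handed in: Blank at rest flat on the bench (2.5 deg) and bearing on it, heel outward, side within 7 mm of the batten and parallel (3 deg), line within 6 mm of the outer edge; fingers still hold it (over 0.8 N); it touches no bystander (angle between neck's own z axis and vertical below 0.045 rad and z of neck in the frame of riser below 0.0945 m and y of neck_line in the frame of riser between 0.027 and 0.04 m and angle between the x axis of neck and the x axis of riser, either way round below 0.05 rad and contact force between neck and riser above 1 N and x of neck_heel in the frame of riser above 0.3 m and x of neck_line in the frame of riser between 0.194 and 0.206 m and contact force between neck and the fingers above 0.8 N and linear speed of neck below 0.01 m/s and contact force between neck and sander below 0.1 N and contact force between neck and bowl below 0.1 N and contact force between neck and pegcup below 0.1 N and contact force between neck and rasp below 0.1 N and contact force between neck and brush below 0.1 N and contact force between neck and glue below 0.1 N); the arm keeps its last pose, push and grip.
It fails at once if the blank tips by more than 17 degrees (angle between neck's own z axis and vertical above 0.3 rad).
It fails at once if the blank falls from the bench or its heel dips below half the bench's height (height (world z) of neck_heel below 0.045 m).
It fails at once if a bystander is moved by more than 20 mm or knocked over (distance of any of sander, bowl, pegcup, rasp, brush, glue from where it was at the start of the episode above 0.02 m or angle between any of sander, bowl, pegcup, rasp, brush, glue's own z axis and vertical above 0.5 rad).
It also fails if it takes over 58 s, if anything falls off the work surface, if the arm or the gripper's body presses on something with over 40 N, if the wrist force passes 120 N, or if a joint passes its speed limit or range.

## Robot

A 6-joint arm with a two-finger parallel gripper is mounted at the origin on the work surface. World frame = base frame: x ahead of the robot, y to its left, z up, the work surface at z = 0. Lengths are in m, angles in degrees, forces in N, time in s.
With the tool pointing down it reaches from about 0.25 to 0.775 m from the base axis. Payload 4 kg.
Tool frame: the origin (TCP) lies on the centre line of the jaws, within the pads' length; the fingertips stand 17 mm ahead of it and the grasp point (between the pads) lies 2 mm behind it; z points along the fingers, y is the line along which they close (so a half turn about z gives the same grasp; the last joint's range is limited). The gripper opens to 85 mm and grips with 20 to 120 N. Pads are 22 mm wide; open, the fingers measure 114 mm over their backs; the gripper's body (76 mm by 85 mm) begins 54 mm behind the grasp point. The pads swing forward as they close: fully open they stand 13 mm farther back than shut.
Start: joints at [-76.095, 4.996, 78.535, -0, 96.463, -5.907], TCP at [0.186, -0.517, 0.248] pointing down, gripper open.
Joint ranges: [-177.83, 177.83], [-43.37, 116.18], [15.69, 146.23], [-61.86, 241.86], [9.47, 152.12], [-147.06, 147.06]. Speed limits (degrees/s): [159.86, 159.86, 180, 180, 180, 180].

## Interface

Orientations are given as a 3x3 rotation matrix whose columns are the frame's x, y, z axes.
In Python, from rig import r, eyes, models gives the robot as it stands.
- The arm moves only by the tool apply_moves, never from a script. Its argument "series" is a list of rows, each a list of 4 numbers: the shift along the tool's x, y, z in cm, then the turn about the tool's z in rad. In form: [[x, y, z, spin], ...]. A call has 1 to 10 rows; each row shifts and turns the commanded pose from where the row before left it, along the tool's axes as they then stand; what a row does not reach is not made up. A row lasts 1/12 s, in which the tool goes at most 41.7 mm and 7.16 degrees, less where a joint would pass 70% of its speed; a pose out of reach is approached as far as the arm can. A call is refused whole if a number of a shift passes 4.17 or a number of a turn 0.125, either way. A call with a gripper value outside its range is refused whole. "hand" is the closure in counts, from 0 (fully open) to 255 (shut), set as the call begins (left out, the last holds). The fingers move at their own pace and stop on an object; "grip_force" is the grip in N (left out, the last holds). Time passes only in rows, so rows that do not move let the fingers close. It gives the time, the measured TCP pose, the force, the opening and the grip force at its end, in the units of the state.
- r.state(): the state, without advancing time (a new reading comes with each control period).
- eyes.camera(name): name is "side" or "top"; returns the picture (400x640x3 uint8, blue, green, red); there is no depth.
- eyes.camera_info(name): a dict with "mtx" (3x3 intrinsics, pixels), "eye" and "attitude" of the camera in the world. Camera axes: x right, y down, z forward; pixel columns grow to the right and rows downward; lengths in m; the calibration is good to about 2 mm. A picture is of the moment at which its call begins. camera_info takes no time and is no camera call.
- r.sign_off(): hands the job in; it is judged then, once.
Trained networks look in the newest picture that a camera, given by its name, has taken for a name from the list of things; names that differ only in an ending like _2 or _b are one class to them, and where a whole thing is asked for, a point or a joint stands for the part that bears it (a point fixed in the world has none). Each returns a list of dicts, best first, with "score" (0 to 1); they miss things now and then, are a little off and sometimes report something else, mostly with a low value. They report only what shows in the picture. A call takes as long as a camera call.
- models.masks_of(thing, camera): "pixels" (400x640 bool, what is visible of it) and "point" ([row, column] in pixels, amid what is visible of it).
- models.pinpoint(thing, camera): "point" ([row, column] in pixels: a listed point, or the origin of a listed thing).
The state is a dict: "time": time; "qpos": joint angles; "qvel": joint speeds; "joint_efforts": joint torques, N m; "tcp_pos": TCP position; "orientation": TCP orientation; "contact_force": force on the tool from outside, world axes, zero at the start; "torque": the same for the moment, N m; "grip_width": finger opening in m; "grip_force": force on a finger pad.
Only numpy, scipy, OpenCV 4.12 (cv2) and the standard library are available. Lean on these libraries where they do the work, as an engineer would, in place of code of your own. Each camera call takes 0.05 s, during which the arm holds its last target. There are 200 camera calls.

## Working session

There is one attempt and no reset: what is moved stays moved. The work goes in short steps, Python scripts to look and compute and a tool call to move; the robot and the scene stay as the last step left them, time stands still between calls to the robot, and variables do not carry over. Pictures are saved under pics/ and viewed, at most 10 in all, crops included, and the job is handed in when it is done.

Besides the shell and the picture viewer there is one more tool, called after ">>>" as name([rows], argument=value, ...), one row to a line, values as JSON. apply_moves: Moves the arm, as the interface text tells. Its arguments: {"type":"object","properties":{"series":{"type":"array"},"hand":{"type":"number"},"grip_force":{"type":"number"}},"required":["series"]}

```bash
mkdir -p pics
cat > h.py <<'E'
import numpy as np, cv2
from rig import r, eyes, models
def ray(cam,pt):
    i=eyes.camera_info(cam); K=np.array(i["mtx"]); R=np.array(i["attitude"]); e=np.array(i["eye"])
    d=R@np.linalg.inv(K)@np.array([pt[1],pt[0],1.]); return e,d
def onz(cam,pt,z):
    e,d=ray(cam,pt); return e+d*(z-e[2])/d[2]
def proj(cam,P):
    i=eyes.camera_info(cam); K=np.array(i["mtx"]); R=np.array(i["attitude"]); e=np.array(i["eye"])
    q=K@(R.T@(np.array(P)-e)); return q[1]/q[2],q[0]/q[2]
E
python3 - <<'E'
from h import *
np.set_printoptions(precision=4,suppress=True)
for c in("top","side"):
    cv2.imwrite(f"pics/{c}0.png",eyes.camera(c)); i=eyes.camera_info(c); print(c,np.array(i["eye"]),np.array(i["attitude"]).tolist())
H=dict(riser=0,riser_edge=.09,neck=.09,neck_line=.116,neck_heel=.09,sander=.09,bowl=0,pegcup=0,rasp=0,brush=0,glue=0)
for n,z in H.items():
  for c in("top","side"):
    for d in models.pinpoint(n,c)[:2]: print(n,c,round(d["score"],2),np.round(d["point"],1),onz(c,d["point"],z))
s=r.state(); print(s["time"],s["orientation"],s["grip_width"])
E
```

```text
top [ 0.483  -0.0464  1.3362] [[-0.023820988546683606, -0.9931903109293898, 0.11404195184510252], [-0.9997124721900844, 0.02335221094649206, -0.005444923461367726], [0.0027447135093459857, -0.11413886507186083, -0.993461013843955]]
side [-0.224   1.1005  0.933 ] [[-0.7999534555996787, -0.31790597105495244, 0.5089305084603796], [-0.5996241598795795, 0.39110136690542996, -0.6982052618631664], [0.02292020424955741, -0.8636987405179609, -0.5034869907602844]]
riser top 0.93 [223.8 291.6] [0.561  0.0236 0.    ]
riser side 0.69 [231.9 312. ] [0.5624 0.0318 0.    ]
riser side 0.43 [190.3 338.7] [ 0.6616 -0.2925  0.    ]
riser_edge top 0.67 [216.4 352.8] [ 0.5732 -0.1613  0.09  ]
riser_edge side 0.79 [189.1 341.1] [ 0.5741 -0.1722  0.09  ]
neck top 0.65 [227.4 257.5] [0.5475 0.1189 0.09  ]
neck side 0.85 [224.3 296.5] [0.5559 0.1322 0.09  ]
neck_line top 0.77 [223.1 251.8] [0.5589 0.1318 0.116 ]
neck_line side 0.96 [218.5 296.6] [0.5538 0.1343 0.116 ]
neck_line side 0.48 [301.8 234.6] [0.4314 0.5442 0.116 ]
neck_heel top 0.75 [171.2 274.4] [0.7134 0.0673 0.09  ]
sander top 0.84 [262.7 321.8] [ 0.4407 -0.0668  0.09  ]
sander side 0.79 [208.9 353.9] [ 0.4547 -0.0785  0.09  ]
sander side 0.66 [262.7 212.6] [0.6238 0.4517 0.09  ]
bowl top 0.86 [240.5 389.6] [ 0.5014 -0.2824  0.    ]
bowl side 0.89 [200.4 368.4] [ 0.5157 -0.3003  0.    ]
pegcup top 0.76 [148.8 299.6] [ 0.8011 -0.0062  0.    ]
pegcup side 0.7 [205.6 271.5] [ 0.8043 -0.013   0.    ]
rasp top 0.69 [238.3 473.4] [ 0.502  -0.5455  0.    ]
rasp top 0.32 [227.4 289.7] [0.5498 0.0298 0.    ]
rasp side 0.72 [178.1 401.1] [ 0.5008 -0.5708  0.    ]
brush top 0.82 [239.2 148.1] [0.5234 0.4733 0.    ]
brush top 0.65 [225.6 256.1] [0.558  0.1352 0.    ]
brush side 0.63 [301.2 234.4] [0.5268 0.4639 0.    ]
glue side 0.64 [267.2 210.3] [0.7026 0.4028 0.    ]
1.2 [[ 0.9408  0.339   0.    ]
 [ 0.339  -0.9408 -0.0001]
 [ 0.      0.0001 -1.    ]] 0.08546374013410121
```

View pics/top0.png

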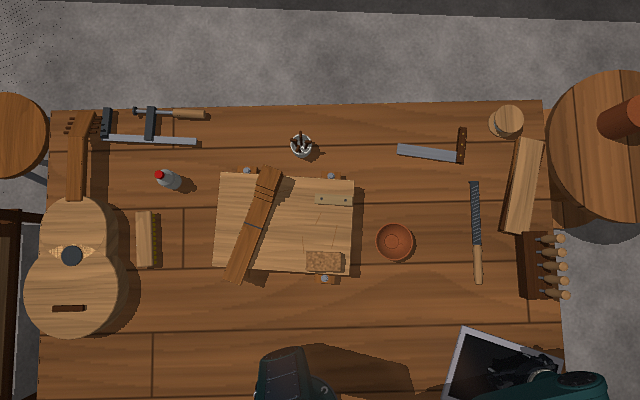

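View pics/side0.png

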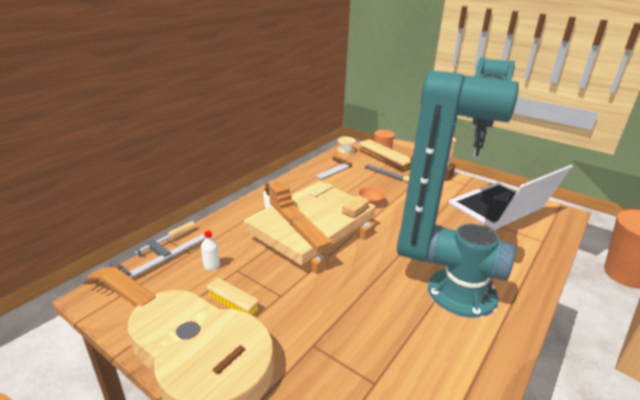

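The top view shows the bench spanning columns 212–354, with its outer end toward world −y. The batten is at about (198,333), and the neck lies from (172,270) to (280,238). I need a sharper crop for the corners.

Run:
```python
from h import *
im=cv2.imread("pics/top0.png")[158:292,205:365]
im=cv2.resize(im,None,fx=4.4,fy=4.4,interpolation=cv2.INTER_CUBIC); cv2.imwrite("pics/crop.png",im); print(im.shape)
eyes.camera("top")
m=models.masks_of("neck","top")[0]; c,_=cv2.findContours(m["pixels"].astype(np.uint8),0,2); print(m["score"],cv2.minAreaRect(np.vstack(c)))
m=models.masks_of("riser","top")[0]; c,_=cv2.findContours(m["pixels"].astype(np.uint8),0,2); print(m["score"],cv2.approxPolyDP(max(c,key=cv2.contourArea),2,True)[:,0].tolist())
```

```text
(590, 704, 3)
0.76 ((252.9290313720703, 224.8017578125), (24.55980682373047, 122.09002685546875), 19.69862174987793)
0.62 [[352, 181], [342, 180], [340, 172], [322, 171], [319, 177], [284, 176], [264, 223], [246, 276], [249, 275], [251, 268], [305, 272], [306, 253], [314, 250], [339, 253], [342, 269], [340, 273], [348, 273], [351, 253]]
```

View pics/crop.png

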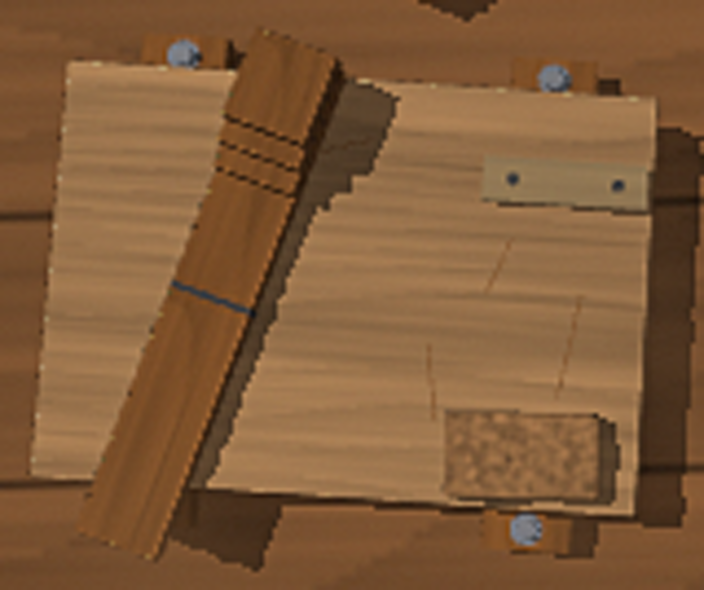

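The crop shows the bench corners at (67,62), (656,98), (634,515) and (32,475). The pencil line runs from (174,284) to (251,313), the tail corners are (80,530) and (157,558), and the batten face runs from (483,199) to (648,211).

```bash
cat > geo.py <<'E'
from h import *
np.set_printoptions(precision=4,suppress=True)
def cr(u,v,z): return onz("top",[158+(v+.5)/4.4-.5,205+(u+.5)/4.4-.5],z)[:2]
def fit(M,W): # rigid 2d: W=R M+t
    M=np.array(M,float);W=np.array(W); a=M-M.mean(0);b=W-W.mean(0)
    th=np.arctan2((a[:,0]*b[:,1]-a[:,1]*b[:,0]).sum(),(a*b).sum())
    R=np.array([[np.cos(th),-np.sin(th)],[np.sin(th),np.cos(th)]]); t=W.mean(0)-R@M.mean(0)
    return R,t,np.degrees(th),W-(M@R.T+t)
E
python3 - <<'E'
from geo import *
R,t,th,res=fit([[-.2,.14],[.2,.14],[.2,-.14],[-.2,-.14]],[cr(67,62,.09),cr(656,98,.09),cr(634,515,.09),cr(32,475,.09)])
print("bench",t,th,res*1e3)
for p in[(483,199),(648,211)]: print("batten in bench",R.T@(cr(*p,.1)-t))
print("edge",R@[.2,.034]+t)
N=fit([[0,.028],[0,-.028],[-.17,.028],[-.17,-.028]],[cr(174,284,.116),cr(251,313,.116),cr(80,530,.116),cr(157,558,.116)])
# check which side is +y: heel toward up in image => +y neck is left
print("neck",N[1],N[2],N[3]*1e3)
print("com grasp",N[0]@[.041,0]+N[1])
for e in(.2,.155): print("line at",e,R@[e,.032]+t,"grasp",R@[e+.041,.032]+t)
s=r.state();print(s["time"],s["tcp_pos"],s["contact_force"])
E
```

```text
bench [0.5605 0.0425] -94.93772179593476 [[-1.5796 -0.2325]
 [-1.0617  1.1107]
 [ 0.7836  0.9364]
 [ 1.8578 -1.8145]]
batten in bench [0.0868 0.0621]
batten in bench [0.1968 0.0609]
edge [ 0.5772 -0.1597]
neck [0.5531 0.1283] -21.464392863307445 [[-1.1726 -0.6546]
 [-0.7781  1.4046]
 [ 0.1845 -1.7267]
 [ 1.7662  0.9768]]
com grasp [0.5912 0.1133]
line at 0.2 [ 0.5752 -0.1595] grasp [ 0.5717 -0.2003]
line at 0.155 [ 0.5791 -0.1147] grasp [ 0.5755 -0.1555]
1.35 [ 0.1864 -0.5175  0.2483] [ 0.0523 -0.6076  0.6964]
```

>>> apply_moves([
  [2.97,-2.28,0,0],
  [2.97,-2.28,0,0],
  [2.97,-2.28,0,0],
  [2.97,-2.28,0,0],
  [2.97,-2.28,0,0],
  [2.97,-2.28,0,0],
  [2.97,-2.28,0,0],
  [2.97,-2.28,0,0],
  [2.97,-2.28,0,0],
  [2.97,-2.28,0,0],
], hand=0)

```text
time: 2.18
tcp_pos: [0.3892, -0.2006, 0.2487]
orientation: [[0.941, 0.339, 0.001], [0.339, -0.941, -0.001], [0.001, 0.001, -1.0]]
contact_force: [1.4, 0.2, 0.2]
grip_width: 0.085
grip_force: 0.0
```

>>> apply_moves([
  [2.97,-2.28,0,0],
  [2.97,-2.28,0,0],
  [2.97,-2.28,0,0],
  [2.97,-2.28,0,0],
  [2.97,-2.28,0,0],
  [2.97,-2.28,0,0],
  [2.97,-2.28,0,0],
  [2.97,-2.28,0,0],
  [2.97,-2.28,0,0],
  [2.97,-2.28,0,0],
])

```text
time: 3.02
tcp_pos: [0.5914, 0.1147, 0.2483]
orientation: [[0.941, 0.339, 0.0], [0.339, -0.941, -0.0], [0.0, 0.0, -1.0]]
contact_force: [0.6, -1.5, 0.1]
grip_width: 0.0853
grip_force: 0.0
```

>>> apply_moves([
  [0,0,0,-0.121],
  [0,0,0,-0.121],
  [0,0,0,-0.121],
  [0,0,0,-0.121],
  [0,0,0,-0.121],
  [0,0,0,-0.121],
  [0,0,0,-0.121],
  [0,0,0,-0.121],
  [0,0,0,-0.121],
  [0,0,0,-0.121],
])

```text
time: 3.85
tcp_pos: [0.5907, 0.1129, 0.2482]
orientation: [[0.009, 1.0, -0.0], [1.0, -0.009, -0.0], [-0.0, -0.0, -1.0]]
contact_force: [-0.4, 0.8, 0.5]
grip_width: 0.0852
grip_force: 0.0
```

>>> apply_moves([
  [0,0,0,-0.121],
  [0,0,0,-0.121],
  [0,0,0,-0.121],
  [0,0,0,-0.121],
  [0,0,0,-0.121],
  [0,0,0,-0.121],
  [0,0,0,-0.121],
  [0,0,0,-0.121],
  [0,0,0,-0.121],
  [0,0,0,-0.121],
])

```text
time: 4.68
tcp_pos: [0.5907, 0.1129, 0.2482]
orientation: [[-0.932, 0.361, -0.0], [0.361, 0.932, -0.0], [0.0, -0.0, -1.0]]
contact_force: [-0.2, -0.1, -0.2]
grip_width: 0.0853
grip_force: 0.0
```

>>> apply_moves([
  [0,0,3,0],
  [0,0,3,0],
  [0,0,3,0],
  [0,0,2,0],
  [0,0,1.2,0],
  [0,0,0.5,0],
  [0,0,0.42,0],
  [0,0,0,0],
  [0,0,0,0],
])

```text
time: 5.43
tcp_pos: [0.5917, 0.113, 0.1188]
orientation: [[-0.93, 0.367, 0.003], [0.367, 0.93, 0.0], [-0.003, 0.001, -1.0]]
contact_force: [-0.4, -1.1, 0.4]
grip_width: 0.0851
grip_force: 0.0
```

>>> apply_moves([
  [0,0,0,0],
  [0,0,0,0],
  [0,0,0,0],
  [0,0,0,0],
  [0,0,0,0],
  [0,0,0,0],
  [0,0,0,0],
  [0,0,0,0],
  [0,0,0,0],
  [0,0,0,0],
], hand=255, grip_force=80)

```text
time: 6.27
tcp_pos: [0.5918, 0.1133, 0.1193]
orientation: [[-0.93, 0.367, 0.004], [0.367, 0.93, 0.001], [-0.003, 0.002, -1.0]]
contact_force: [-0.1, 0.7, 5.6]
grip_width: 0.0535
grip_force: 88.6
```

>>> apply_moves([
  [0,0,-0.4,0],
  [0,0,-0.6,0],
  [0,0,-1,0],
  [0,0,-1,0],
  [0,0,0,0],
  [0,0,0,0],
])

```text
time: 6.77
tcp_pos: [0.5914, 0.1129, 0.1482]
orientation: [[-0.93, 0.367, 0.002], [0.367, 0.93, 0.0], [-0.002, 0.001, -1.0]]
contact_force: [-0.6, -0.1, -5.8]
grip_width: 0.0537
grip_force: 87.3
```

>>> apply_moves([
  [0,0,0,0.03],
  [0,0,0,0.06],
  [0,0,0,0.08],
  [0,0,0,0.08],
  [0,0,0,0.08],
  [0,0,0,0.08],
  [0,0,0,0.08],
  [0,0,0,0.08],
  [0,0,0,0.08],
  [0,0,0,0.08],
])

```text
time: 7.6
tcp_pos: [0.5902, 0.1128, 0.1462]
orientation: [[-0.445, 0.896, -0.002], [0.896, 0.445, -0.0], [0.0, -0.002, -1.0]]
contact_force: [0.2, -0.2, -6.8]
grip_width: 0.0534
grip_force: 87.2
```

>>> apply_moves([
  [0,0,0,0.08],
  [0,0,0,0.08],
  [0,0,0,0.08],
  [0,0,0,0.08],
  [0,0,0,0.08],
  [0,0,0,0.08],
  [0,0,0,0.04],
  [0,0,0,0.03],
  [0,0,0,0],
  [0,0,0,0],
])

```text
time: 8.43
tcp_pos: [0.5904, 0.1128, 0.1465]
orientation: [[0.084, 0.996, -0.001], [0.996, -0.084, -0.0], [-0.0, -0.001, -1.0]]
contact_force: [0.4, 0.3, -6.1]
grip_width: 0.0537
grip_force: 87.2
```

Run:
```python
from geo import *
im=eyes.camera("side"); cv2.imwrite("pics/s1.png",cv2.resize(im[120:320,180:440],None,fx=3,fy=3))
s=r.state();R=np.array(s["orientation"]);d=np.array([.5754,-.1455,.146])-s["tcp_pos"]
print(s["tcp_pos"],R,s["contact_force"],s["qpos"],"move tool cm",R.T@d*100,np.degrees(np.arctan2(R[1,0],R[0,0])))
```

```text
[0.5905 0.1128 0.1466] [[ 0.0841  0.9965 -0.0009]
 [ 0.9965 -0.0841 -0.0002]
 [-0.0002 -0.0009 -1.    ]] [-0.4878  0.5074 -6.5402] [ 5.4187 13.7739 80.1046 -0.0047 86.1721 10.2438] move tool cm [-25.8688   0.6725   0.0668] 85.1751888825158
```

View pics/s1.png

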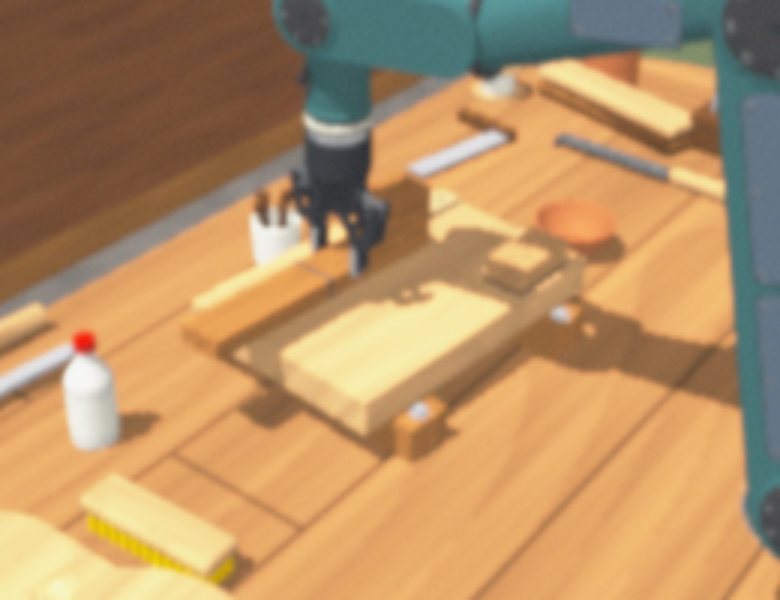

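The neck is held level above the bench, heel outward, with the line visible at about (325,270), and no bystander was touched. Next I move it over and lower it.

>>> apply_moves([
  [-1.5,0.05,0,0],
  [-2.5,0.07,0,0],
  [-3,0.07,0,0],
  [-3.4,0.08,0,0],
  [-3.4,0.08,0,0],
  [-3.4,0.08,0,0],
  [-3.4,0.08,0,0],
  [-2.6,0.08,0,0],
  [-1.6,0.06,0,0],
  [-1.1,0.02,0,0],
])

```text
time: 9.32
tcp_pos: [0.5748, -0.1486, 0.147]
orientation: [[0.087, 0.996, -0.0], [0.996, -0.087, -0.001], [-0.001, -0.0, -1.0]]
contact_force: [-0.4, 1.0, -6.8]
grip_width: 0.0535
grip_force: 87.2
```

>>> apply_moves([
  [0,0,0,0],
  [0,0,0,0],
  [0,0,0.7,0],
  [0,0,0.7,0],
  [0,0,0.5,0],
  [0,0,0.3,0],
  [0,0,0.3,0],
  [0,0,0.1,0],
  [0,0,0,0],
  [0,0,0,0],
])

```text
time: 10.15
tcp_pos: [0.5756, -0.1457, 0.1213]
orientation: [[0.085, 0.996, 0.0], [0.996, -0.085, -0.0], [-0.0, 0.0, -1.0]]
contact_force: [0.3, -0.4, -5.6]
grip_width: 0.0536
grip_force: 87.2
```

Run:
```python
from geo import *
im=eyes.camera("top"); cv2.imwrite("pics/t2.png",cv2.resize(im[150:300,230:400],None,fx=4,fy=4,interpolation=cv2.INTER_CUBIC))
s=r.state();R=np.array(s["orientation"])
print(s["tcp_pos"],R,s["contact_force"],s["torque"],s["grip_width"],"want",[.5754,-.1455])
```

```text
[ 0.5757 -0.1458  0.1215] [[ 0.0849  0.9964  0.0008]
 [ 0.9964 -0.0849 -0.0004]
 [-0.0003  0.0008 -1.    ]] [ 1.2348  0.4573 -6.4129] [ 0.0265  0.0389 -0.0331] 0.05352820500475148 want [0.5754, -0.1455]
```

View pics/t2.png

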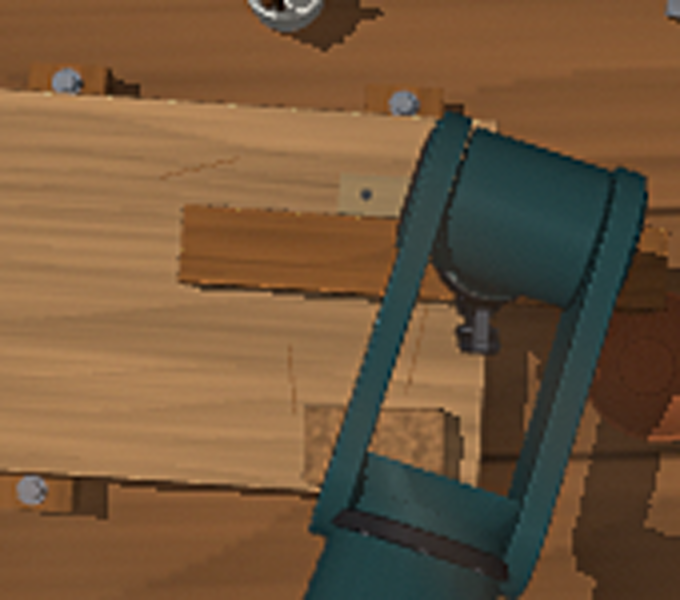

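The blank lies along the batten with its tail end at crop columns ~180 (rows 206–282). It is still about 2 mm above the bench, so I lower it further and check its position.

>>> apply_moves([
  [0,0,0.1,0],
  [0,0,0.1,0],
  [0,0,0.1,0],
  [0,0,0,0],
  [0,0,0,0],
])

```text
time: 10.62
tcp_pos: [0.5757, -0.1459, 0.1193]
orientation: [[0.085, 0.996, 0.001], [0.996, -0.085, -0.001], [-0.0, 0.001, -1.0]]
contact_force: [-2.0, 0.9, -0.5]
grip_width: 0.0539
grip_force: 87.9
```

Run:
```python
from geo import *
R,t,th,res=fit([[-.2,.14],[.2,.14],[.2,-.14],[-.2,-.14]],[cr(67,62,.09),cr(656,98,.09),cr(634,515,.09),cr(32,475,.09)])
for u,v in[(184,206),(179,282),(400,216),(385,300)]: print(R.T@(onz("top",[150+(v+.5)/4-.5,230+(u+.5)/4-.5],.118 if v<290 else .092)[:2]-t))
s=r.state(); print(s["tcp_pos"],s["contact_force"],s["torque"],R.T@(s["tcp_pos"][:2]-t))
```

```text
[-0.0249  0.0581]
[-0.0245  0.0032]
[0.1309 0.0606]
[0.1244 0.001 ]
[ 0.5757 -0.1459  0.1193] [-1.9716  0.934  -0.5042] [ 0.2078  0.2936 -0.0236] [0.1864 0.0313]
```

>>> apply_moves([
  [0,0,0,0],
  [0,0,0,0],
  [0,0,0,0],
  [0,0,0,0],
  [0,0,0,0],
  [0,0,0,0],
  [0,0,0,0],
  [0,0,0,0],
], hand=0)

```text
time: 11.28
tcp_pos: [0.5754, -0.1458, 0.1181]
orientation: [[0.085, 0.996, 0.0], [0.996, -0.085, -0.0], [-0.0, 0.0, -1.0]]
contact_force: [-0.3, 0.3, 0.5]
grip_width: 0.0851
grip_force: 0.0
```

>>> apply_moves([
  [0.8,0,0,0],
  [1.6,0,0,0],
  [2,0,0,0],
  [2,0,0,0],
  [2,0,0,0],
  [2,0,0,0],
  [1.1,0,0,0],
  [0.6,0,0,0],
  [0,0,0,0],
  [0,0,0,0],
])

```text
time: 12.12
tcp_pos: [0.5857, -0.0255, 0.1181]
orientation: [[0.085, 0.996, -0.0], [0.996, -0.085, -0.001], [-0.001, -0.0, -1.0]]
contact_force: [-0.3, 0.0, -1.2]
grip_width: 0.0855
grip_force: 0.0
```

Run:
```python
from geo import *
im=eyes.camera("top"); cv2.imwrite("pics/t3.png",cv2.resize(im[150:300,230:400],None,fx=4,fy=4,interpolation=cv2.INTER_CUBIC))
s=r.state();print(s["tcp_pos"],s["contact_force"],s["orientation"])
```

```text
[ 0.5856 -0.0259  0.1181] [ 0.7915 -0.531  -0.1568] [[ 0.0853  0.9964 -0.0001]
 [ 0.9964 -0.0853 -0.0008]
 [-0.0008  0.     -1.    ]]
```

View pics/t3.png

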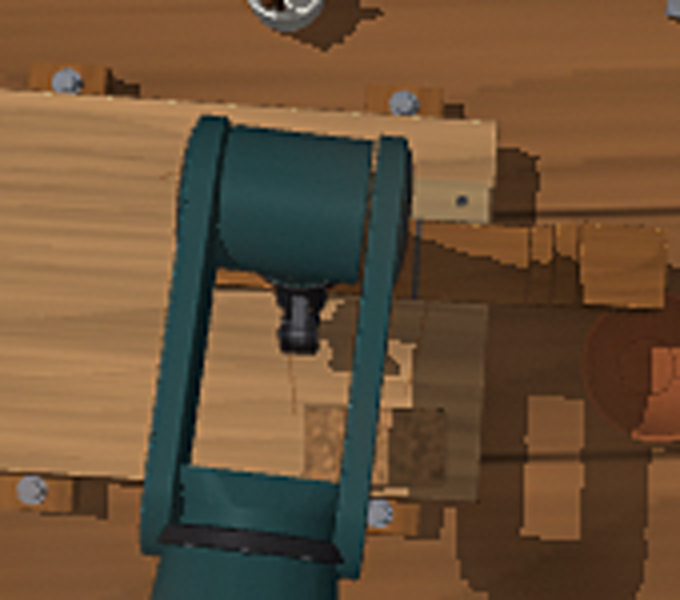

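>>> apply_moves([
  [0,0,-0.3,0],
  [0,0,0,0],
  [0,0,0,0],
])

```text
time: 12.42
tcp_pos: [0.5859, -0.0261, 0.1215]
orientation: [[0.086, 0.996, 0.001], [0.996, -0.086, -0.0], [-0.0, 0.001, -1.0]]
contact_force: [-0.1, -0.1, 0.6]
grip_width: 0.0857
grip_force: 0.0
```

>>> apply_moves([
  [0,0,0,0],
  [0,0,0,0],
  [0,0,0,0],
  [0,0,0,0],
  [0,0,0,0],
  [0,0,0,0],
  [0,0,0,0],
  [0,0,0,0],
  [0,0,0,0],
  [0,0,0,0],
], hand=255, grip_force=80)

```text
time: 13.25
tcp_pos: [0.5859, -0.0254, 0.1219]
orientation: [[0.085, 0.996, 0.001], [0.996, -0.085, -0.001], [-0.001, 0.001, -1.0]]
contact_force: [-1.3, -0.9, 5.7]
grip_width: 0.0532
grip_force: 85.1
```

Run:
```python
from geo import *
R,t,th,res=fit([[-.2,.14],[.2,.14],[.2,-.14],[-.2,-.14]],[cr(67,62,.09),cr(656,98,.09),cr(634,515,.09),cr(32,475,.09)])
f=lambda u,v,z:R.T@(onz("top",[150+(v+.5)/4-.5,230+(u+.5)/4-.5],z)[:2]-t)
print("line",f(417,222,.116),f(416,300,.116)); print("edge",f(496,122,.09),f(493,222,.09),f(488,305,.09),f(481,500,.09)); print("neck side",f(545,226,.116),f(500,303,.09))
eyes.camera("top")
for n,z in(("neck_line",.116),("riser_edge",.09)):
  for d in models.pinpoint(n,"top")[:1]: print(n,d["score"],R.T@(onz("top",d["point"],z)[:2]-t))
s=r.state();print(s["tcp_pos"],s["contact_force"],s["torque"],s["grip_width"],R.T@(s["tcp_pos"][:2]-t))
```

```text
line [0.1435 0.0573] [0.146 0.001]
edge [0.1988 0.1381] [0.2005 0.0635] [0.2    0.0022] [ 0.2024 -0.139 ]
neck side [0.2359 0.0602] [0.2087 0.0042]
neck_line 0.8 [0.1519 0.0335]
riser_edge 0.56 [0.205 0.028]
[ 0.5859 -0.0254  0.1219] [-1.4244  0.1013  5.3129] [-0.0774  0.2735 -0.1831] 0.0529203371203627 [0.0655 0.0312]
```

>>> apply_moves([
  [0,0.1,0,0],
  [0,0.1,0,0],
  [0,0,0.1,0],
  [0,0,0,0],
  [0,0,0,0],
  [0,0,0,0],
  [0,0,0,0],
])

```text
time: 13.98
tcp_pos: [0.5862, -0.0254, 0.1219]
orientation: [[0.085, 0.996, -0.003], [0.996, -0.085, -0.0], [-0.001, -0.003, -1.0]]
contact_force: [-8.9, -0.1, 10.6]
grip_width: 0.0531
grip_force: 85.8
```

>>> apply_moves([
  [-0.3,0,0,0],
  [-0.4,0,0,0],
  [-0.5,0,0,0],
  [-0.5,0,0,0],
  [-0.5,0,0,0],
  [-0.4,0,0,0],
  [-0.4,0,0,0],
  [0,0,0,0],
  [0,0,0,0],
])

```text
time: 14.73
tcp_pos: [0.5862, -0.0524, 0.1219]
orientation: [[0.084, 0.996, 0.003], [0.996, -0.084, 0.005], [0.006, 0.003, -1.0]]
contact_force: [0.4, 7.1, 8.3]
grip_width: 0.0535
grip_force: 85.5
```

Run:
```python
from geo import *
R,t,th,res=fit([[-.2,.14],[.2,.14],[.2,-.14],[-.2,-.14]],[cr(67,62,.09),cr(656,98,.09),cr(634,515,.09),cr(32,475,.09)])
im=eyes.camera("top"); cv2.imwrite("pics/t4.png",cv2.resize(im[180:250,290:400],None,fx=7,fy=7,interpolation=cv2.INTER_CUBIC))
s=r.state();print(s["tcp_pos"],s["contact_force"],s["torque"],R.T@(s["tcp_pos"][:2]-t))
```

```text
[ 0.5862 -0.0523  0.1219] [0.2892 6.8806 8.3823] [ 1.0961  0.3093 -0.2501] [0.0923 0.0337]
```

View pics/t4.png

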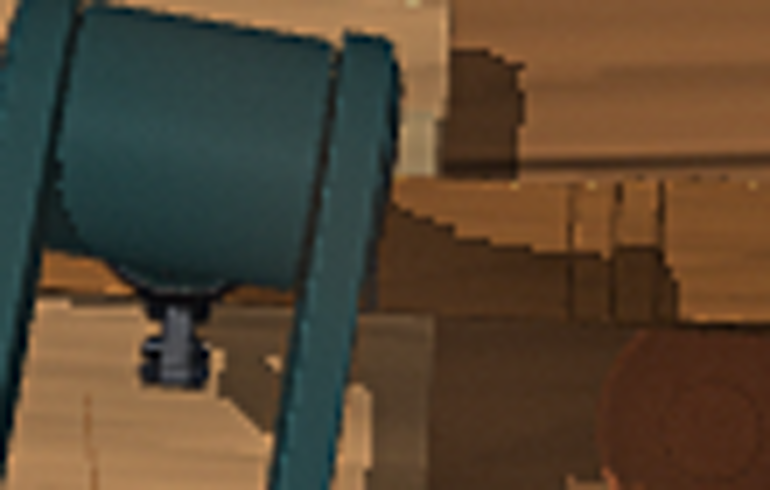

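>>> apply_moves([
  [-0.3,0,0,0],
  [-0.4,0,0,0],
  [-0.5,0,0,0],
  [-0.5,0,0,0],
  [-0.4,0,0,0],
  [-0.3,0,0,0],
  [-0.2,0,0,0],
  [0,0,0,0],
  [0,0,0,0],
  [0,0,0,0],
])

```text
time: 15.62
tcp_pos: [0.584, -0.0778, 0.1219]
orientation: [[0.084, 0.996, 0.003], [0.996, -0.084, 0.006], [0.006, 0.003, -1.0]]
contact_force: [-0.4, 8.1, 8.4]
grip_width: 0.0533
grip_force: 85.5
```

Run:
```python
from geo import *
R,t,th,res=fit([[-.2,.14],[.2,.14],[.2,-.14],[-.2,-.14]],[cr(67,62,.09),cr(656,98,.09),cr(634,515,.09),cr(32,475,.09)])
im=eyes.camera("top"); cv2.imwrite("pics/t5.png",cv2.resize(im[180:250,290:400],None,fx=7,fy=7,interpolation=cv2.INTER_CUBIC))
for n,z in(("neck_line",.116),("riser_edge",.09),("neck_heel",.09)):
  for d in models.pinpoint(n,"top")[:1]: print(n,d["score"],R.T@(onz("top",d["point"],z)[:2]-t))
s=r.state();print(s["tcp_pos"],s["contact_force"],s["torque"],R.T@(s["tcp_pos"][:2]-t))
```

```text
neck_line 0.94 [0.1971 0.0357]
riser_edge 0.74 [0.2003 0.0286]
neck_heel 0.8 [0.3657 0.0354]
[ 0.584  -0.0778  0.1219] [-0.203   8.8845  8.2993] [ 1.3624  0.2907 -0.1815] [0.1178 0.0337]
```

View pics/t5.png

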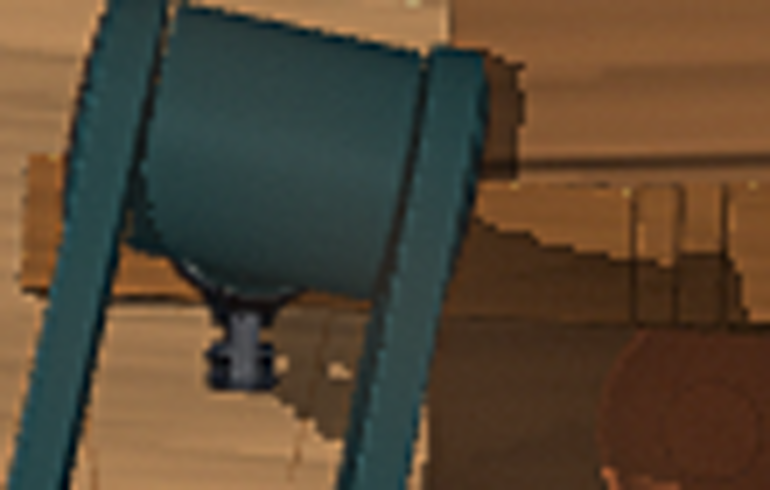

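Run:
```python
from geo import *
R,t,th,res=fit([[-.2,.14],[.2,.14],[.2,-.14],[-.2,-.14]],[cr(67,62,.09),cr(656,98,.09),cr(634,515,.09),cr(32,475,.09)])
f=lambda u,v,z:R.T@(onz("top",[180+(v+.5)/7-.5,290+(u+.5)/7-.5],z)[:2]-t)
print("tail",f(29,153,.116)+[.17,0],f(21,290,.116)+[.17,0])
for u,x,z in((634,.08,.17),(678,.095,.17),(724,.11,.17),(634,.08,.134),(678,.095,.152),(724,.11,.17)): print(x,z,f(u,190,z)-[x,0],f(u,320,z)-[x,0])
print("edge",f(448,20,.09),f(434,320,.09),f(426,460,.09))
eyes.camera("side")
for n,z in(("neck_line",.116),("riser_edge",.09)):
  for d in models.pinpoint(n,"side")[:1]: print(n,d["score"],R.T@(onz("side",d["point"],z)[:2]-t))
for i in range(2):
  eyes.camera("top")
  for n,z in(("neck_line",.116),("riser_edge",.09)):
    for d in models.pinpoint(n,"top")[:1]: print(n,d["score"],R.T@(onz("top",d["point"],z)[:2]-t))
```

```text
tail [0.1971 0.0607] [0.1977 0.0041]
0.08 0.17 [0.189  0.0552] [0.1914 0.0041]
0.095 0.17 [0.1914 0.0563] [0.1936 0.0051]
0.11 0.17 [0.1945 0.0575] [0.1966 0.0063]
0.08 0.134 [0.1944 0.0591] [0.1968 0.0063]
0.095 0.152 [0.1943 0.0583] [0.1966 0.0063]
0.11 0.17 [0.1945 0.0575] [0.1966 0.0063]
edge [0.199  0.1312] [0.1998 0.0039] [ 0.1995 -0.0546]
neck_line 0.97 [0.2114 0.0282]
neck_line 0.79 [0.1984 0.0422]
riser_edge 0.46 [ 0.1239 -0.1056]
neck_line 0.63 [0.1895 0.037 ]
riser_edge 0.98 [0.2099 0.0366]
```

>>> apply_moves([
  [-0.1,0,0,0],
  [-0.1,0,0,0],
  [-0.1,0,0,0],
  [0,0,0,0],
  [0,0,0,0],
  [0,0,0,0],
])

```text
time: 16.77
tcp_pos: [0.5838, -0.0804, 0.122]
orientation: [[0.083, 0.997, 0.003], [0.997, -0.083, 0.007], [0.007, 0.003, -1.0]]
contact_force: [0.2, 9.8, 8.4]
grip_width: 0.0534
grip_force: 85.5
```

Run:
```python
from geo import *
R,t,th,res=fit([[-.2,.14],[.2,.14],[.2,-.14],[-.2,-.14]],[cr(67,62,.09),cr(656,98,.09),cr(634,515,.09),cr(32,475,.09)])
im=eyes.camera("top"); cv2.imwrite("pics/t6.png",cv2.resize(im[180:250,290:400],None,fx=7,fy=7,interpolation=cv2.INTER_CUBIC))
im=eyes.camera("side"); b=cv2.resize(im[150:250,240:400],None,fx=5,fy=5,interpolation=cv2.INTER_CUBIC); cv2.imwrite("pics/s6.png",b)
s=r.state();print(s["time"],s["tcp_pos"],s["contact_force"],R.T@(s["tcp_pos"][:2]-t))
```

```text
16.8667 [ 0.5837 -0.0803  0.1219] [-0.1305  7.9136  8.7882] [0.1204 0.0337]
```

View pics/s6.png

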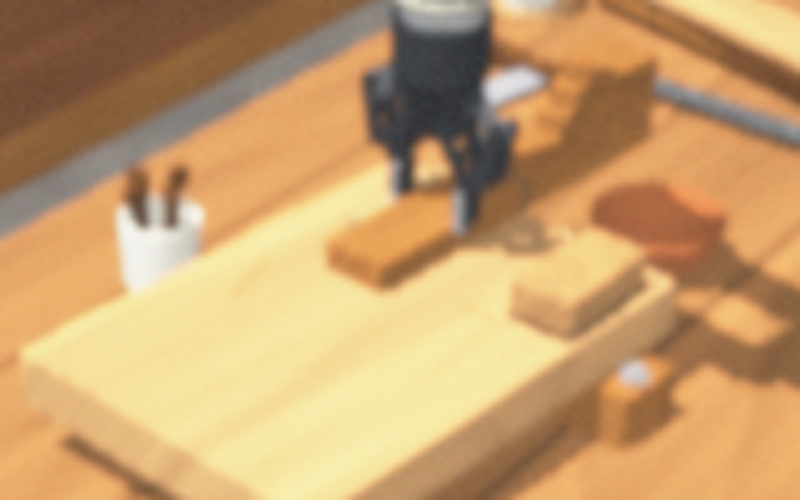

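View pics/t6.png

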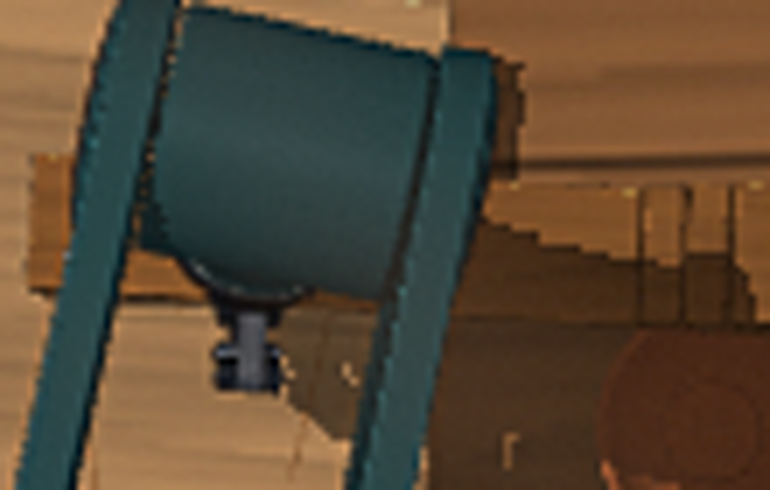

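The side view shows the blank flat on the bench, gripped at about (430,200) with the heel hanging out. In the top view it moved one pixel (about 3 mm), which puts the line at roughly bench x = 0.199–0.200.

```bash
python3 -c "
from rig import r
print(r.sign_off())"
```

```text
the job is handed in; nothing more can be done
None
```

I handed the job in with the blank flat along the batten, its line within about 1 mm of the outer edge by my camera estimate, and the gripper still holding it; `sign_off` gave no verdict, so I don't know whether it passed.

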